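# Hold a check filter in the photometer's measuring slot

## Task

Swing the photometer's door wide open (it has a bar handle), so that its top flap no longer covers the slot. Then take the filter paddle with the plain rectangular grip out of the stand, pass its blade straight down into the slot until its lower end is about 40 mm below the slot's mouth, where the light beam crosses, and finish while still holding it there in the gripper, not dropped to the bottom. Leave the other two paddles and everything else on the bench where they are.

Things in the scene. Friction and masses are not known exactly. Their poses are not given: they have to be found in the camera images.
- door (a joint): opening angle of the photometer's door, rad: 0 shut (starts at 0 to 0.2), 1.9 fully open; past 1.3 (75 degrees) counts as wide open. It turns clockwise seen from above: the free right edge, seen from the robot, swings out towards the robot and then left. Light friction (0.12 N m) keeps it where it is left
- door_handle (a point): point to grip on the door's handle, 95 mm above the bench: an upright round steel bar, 10 mm diameter, its axis 39 mm out from the panel's middle, 30 mm clear gap behind it, from 30 to 120 mm above the bench, with a 10 mm stay at each end back to the panel. Frame turns with the door: -x out of the panel, y along it, z up
- door_hinge (a point): point on the door's upright hinge axis at its left edge (photometer +y), 95 mm above the bench; handle bar 118 mm from it. The door is a white panel 126 mm wide, 130 mm tall, 8 mm thick, in one piece with a flap along its top edge, 88 mm deep, underside 124 mm and top 130 mm above the bench, that covers the slot when shut
- slot (a point): centre of the slot's mouth, in the flat top of the photometer's aluminium bay, 120 mm above the bench; z up, x along its 8 mm width, y along its 46 mm length (blade 6 x 44 mm: 2 mm clearance each way); mouth chamfered 2 mm, with a thin flat black frame around it; 85 mm deep, flat bottom. The bay's top spans x -35 to +65, y -60 to +60 mm from here
- paddle_grip (a point): centre of the wanted paddle's grip, 120 mm above its lower end. Upright paddle, 0.08 to 0.14 kg: aluminium blade 6 mm thick (x), 44 mm wide (y), 100 mm long, dark round window near its lower end; on top a plain black rectangular grip 14 mm (x) by 30 mm (y), 95 to 140 mm above the lower end. z up. Starts in any of the stand's pockets; usable either way round
- paddle_tip (a point): centre of the lower end of the wanted paddle's blade, same axes as paddle_grip; starts 8 mm above the bench
- stand_top (a point): centre of the top of the paddle stand, a fixed grey block 80 x 200 x 50 mm (x, y, z) with three pockets 9 x 47 mm and 42 mm deep, in a row along its y at -65, 0 and +65 mm; each holds one upright paddle whose blade lies along the row
- disc_paddle: another paddle in the stand, to be left alone: same blade, but a round disc of 32 mm on a stem as its grip, 124 mm tall; origin at its lower end
- tee_paddle: another paddle in the stand, to be left alone: blade 80 mm long, with a round crossbar 44 mm long along y and 12 mm thick as its grip, 106 mm tall; origin at its lower end
- jar: bystander: glass jar with white cap, 48 mm across, 60 mm tall; origin at the centre of its underside
- screwdriver: bystander: screwdriver 160 mm long lying on the bench
- beaker: bystander: glass beaker 68 mm across, 85 mm tall; origin at the centre of its underside
- tip_box: bystander: closed white plastic box 80 x 90 x 60 mm; origin at the centre of its underside
- reagent: bystander: amber bottle 66 mm across, 150 mm tall; origin at the centre of its underside
- photometer: the photometer, fixed to the bench, front facing -x; origin on the bench straight under the slot's centre. Besides the bay it has a white housing at y +75 to +300 mm, x -35 to +165 mm, 150 mm tall, louvres to 156 mm
There are look-alikes about, which are no part of the job. Leave any blue or yellow look-alike of the part that bears paddle_grip alone.

How it is judged:
On the way, in this order (a step that is already met when the one before it is completed fails the run):
1. the door is wide open (past 1.3 rad) (value of joint door above 1.3 rad), for 0.2 s.
2. the wanted paddle is held in the gripper, its lower end clear above the stand (z of paddle_tip in the frame of stand_top above 0.01 m and contact force between the fingers and paddle above 1 N), for 0.2 s.
At the end, for the whole second after the job is handed in: Door still past 1.2 rad; the wanted paddle's lower end is inside the slot, 25 to 55 mm below the mouth (bottom at 85 mm), within 4 mm across and 5 mm along of its centre, upright to 0.12 rad, slower than 0.02 m/s, and gripped by the fingers with over 1 N (value of joint door above 1.2 rad and z of paddle_tip in the frame of slot between -0.055 and -0.025 m and x of paddle_tip in the frame of slot between -0.004 and 0.004 m and y of paddle_tip in the frame of slot between -0.005 and 0.005 m and angle between paddle_tip's own z axis and vertical below 0.12 rad and contact force between the fingers and paddle above 1 N and linear speed of paddle below 0.02 m/s); the arm keeps its last pose, push and grip.
It fails at once if another paddle is moved more than 30 mm (distance of any of disc_paddle, tee_paddle from where it was at the start of the episode above 0.03 m).
It fails at once if a bystander is moved more than 40 mm (distance of any of jar, screwdriver, beaker, tip_box, reagent from where it was at the start of the episode above 0.04 m).
It also fails if it takes over 67 s, if anything falls off the work surface, if the arm or the gripper's body presses on something with over 40 N, if the wrist force passes 120 N, or if a joint passes its speed limit or range.

## Robot

A 6-joint arm with a two-finger parallel gripper is mounted at the origin on the work surface. World frame = base frame: x ahead of the robot, y to its left, z up, the work surface at z = 0. Lengths are in m, angles in rad, forces in N, time in s.
With the tool pointing down it reaches from about 0.35 to 0.775 m from the base axis. Payload 5.5 kg.
Tool frame: the origin (TCP) lies at the very end of the fingers, on their centre line; the grasp point (between the pads) lies 19 mm behind it; z points along the fingers, x is the direction in which the jaws open and shut, and the axes are right-handed (so a half turn about z gives the same grasp; the last joint's range is limited). The gripper opens to 85 mm and grips with 20 to 120 N. Pads are 22 mm wide; open, the fingers measure 114 mm over their backs; the gripper's body (76 mm by 85 mm) begins 54 mm behind the grasp point. The pads swing forward as they close: fully open they stand 13 mm farther back than shut.
Start: joints at [1.069, 0.313, 0.046, 1.304, 0, 1.431], TCP at [0.204, 0.538, 0.231] pointing down, gripper open.
Joint ranges: [-2.76, 2.76], [-0.86, 1.69], [-1.03, 1.26], [-2.2, 2.34], [-1.47, 1.5], [-3.14, 3.14]. Speed limits (rad/s): [2.57, 2.57, 3.14, 3.14, 3.14, 3.14].

## Interface

Orientations are given as a unit quaternion [w, x, y, z].
In Python, from workcell import env gives the robot as it stands.
- The arm moves only by the shell command python3 -m inch 'ROWS' [FORCE]. ROWS is JSON, a list of rows, each a list of 7 numbers: the turn, a rotation vector about the tool's x, y, z each as a share of 8 degrees, from -1 to 1, then the shift along the tool's x, y, z each as a share of 0.05 m, from -1 to 1, then the closure, from 0 (fully open) to 1 (shut). A call has 1 to 12 rows; each row shifts and turns the commanded pose from where the row before left it, along the tool's axes as they then stand; what a row does not reach is not made up. A row lasts 1/10 s, in which the tool goes at most 50 mm and 8.59 degrees, less where a joint would pass 70% of its speed; a pose out of reach is approached as far as the arm can. A call with a number of a shift or a turn outside -1 to 1 is refused whole. A call with a gripper value outside its range is refused whole. The fingers move at their own pace and stop on an object; FORCE is the grip in N (left out, the last holds). Time passes only in rows, so rows that do not move let the fingers close. It gives the time, the measured TCP pose, the force and the opening at its end, in the units of the state.
- env.get_state(): the state, without advancing time (a new reading comes with each control period).
- env.read_camera(name): name is "scene" or "top" or "wrist"; returns the picture (400x640x3 uint8, red, green, blue); there is no depth.
- env.calibration(name): a dict with "fx", "fy", "cx", "cy" (pixels), "k1" (the pictures are not rectified: a ray, as slopes to the right and down, at radius r is drawn at 1 + k1 r^2 times it, then the intrinsics apply), "rvec" (rotation vector, rad) and "tvec" (3), from world to camera coordinates, as OpenCV has them; the wrist camera has in their place "hand_eye" (4x4, takes a point from camera to tool coordinates, whose origin is the TCP and whose axes are the tool frame's). Camera axes: x right, y down, z forward; pixel columns grow to the right and rows downward; lengths in m; the calibration is good to about 2 mm. A picture is of the moment at which its call begins: read the wrist's pose just before it. calibration takes no time and is no camera call.
- env.hand_in(): hands the job in, once; it reports no verdict.
The state is a dict: "clock": time; "joint_pos": joint angles; "qvel": joint speeds; "tau": joint torques, N m; "tcp_pos": TCP position; "orientation": TCP orientation; "wrist_force": force on the tool from outside, world axes, zero at the start; "ft_torque": the same for the moment, N m; "finger_gap": finger opening in m.
Only numpy, scipy, OpenCV 4.12 (cv2) and the standard library are available. Lean on these libraries where they do the work, as an engineer would, in place of code of your own. Each camera call takes 0.05 s, during which the arm holds its last target.

## Working session

There is one attempt and no reset: what is moved stays moved. The work goes in short steps, Python scripts to look and compute and a shell command to move; the robot and the scene stay as the last step left them, time stands still between calls to the robot, and variables do not carry over. Pictures are saved under pics/ and viewed, and the job is handed in when it is done.

```bash
ls; mkdir -p pics; python3 - <<'E'
from workcell import env
import cv2
print(env.get_state())
for n in ("scene","top","wrist"):
    print(n,env.calibration(n))
    cv2.imwrite(f"pics/{n}0.png",env.read_camera(n)[:,:,::-1])
E
```

```text
pics
{'clock': 0.0, 'joint_pos': array([ 1.06943357e+00,  3.14010971e-01,  4.49478094e-02,  1.30358613e+00,
       -2.58783680e-05,  1.43119261e+00]), 'qvel': array([-1.96729441e-04,  2.93707855e-04, -2.57817798e-05, -2.07898102e-04,
       -4.87511175e-04,  8.51866956e-05]), 'tau': array([-1.57173268e-03, -4.80640233e+01,  2.98524177e+01,  1.98527717e-02,
       -2.05604947e-04, -1.82309975e-06]), 'tcp_pos': array([0.20326927, 0.53731488, 0.23039011]), 'orientation': array([ 4.26952108e-04,  8.22775421e-01,  5.68365857e-01, -8.22345876e-04]), 'wrist_force': array([-0.03630176, -0.34733348,  0.59335372]), 'ft_torque': array([0.0252306 , 0.0040125 , 0.05398233]), 'finger_gap': 0.08539495840748108}
scene {'fx': 499.164231712144, 'fy': 499.164231712144, 'cx': 315.5098892032715, 'cy': 198.31312319183152, 'k1': 0.03113786176844669, 'rvec': array([ 2.17301398,  1.5285169 , -0.45266174]), 'tvec': array([-0.14241054, -0.426417  ,  1.58073664])}
top {'fx': 409.6613680675904, 'fy': 409.6613680675904, 'cx': 314.2824241096459, 'cy': 204.3946237535043, 'k1': -0.03479592651979203, 'rvec': array([ 2.20324112, -1.98860849,  0.22458768]), 'tvec': array([-0.10010743,  0.59591689,  0.9121717 ])}
wrist {'fx': 345.3144268827432, 'fy': 345.3144268827432, 'cx': 318.8234273398507, 'cy': 198.1500781823046, 'k1': -0.06570884865233362, 'hand_eye': array([[ 9.99999857e-01, -5.15787921e-04,  1.42889386e-04,
        -7.12241266e-04],
       [ 4.49840162e-04,  9.54635236e-01,  2.97777374e-01,
        -7.61663341e-02],
       [-2.89997216e-04, -2.97777267e-01,  9.54635331e-01,
        -1.41371332e-01],
       [ 0.00000000e+00,  0.00000000e+00,  0.00000000e+00,
         1.00000000e+00]])}
```

View pics/scene0.png

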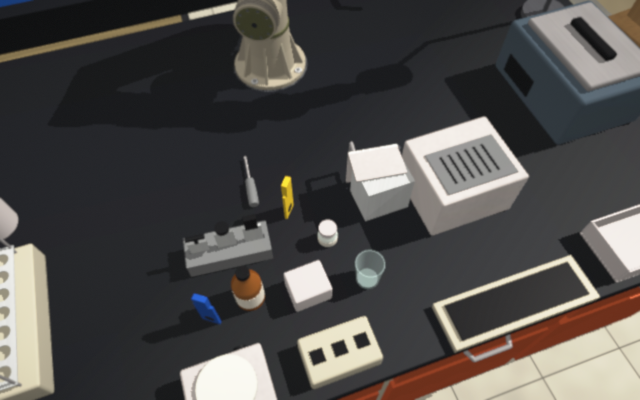

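View pics/top0.png

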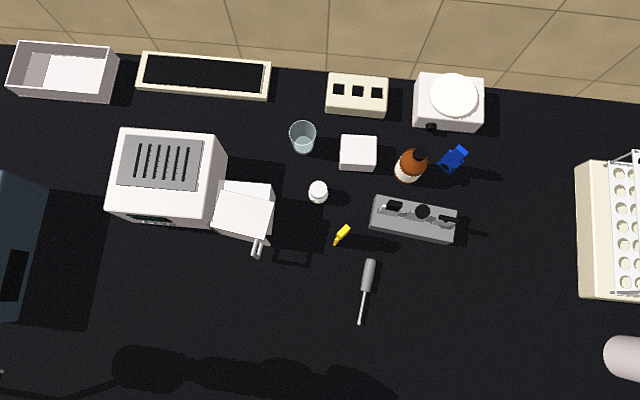

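View pics/wrist0.png

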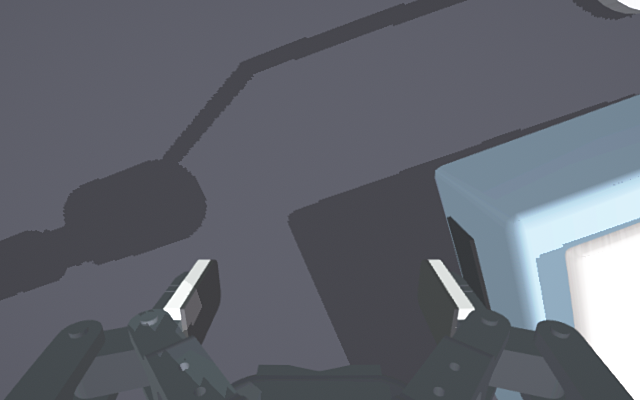

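Top view: photometer around (215,180) with the door and handle at (258,245), stand at (413,218). The left pocket (393,206) probably holds the rectangular grip. I'll zoom in on these.

```bash
cat > h.py <<'E'
import numpy as np, cv2
from scipy.spatial.transform import Rotation as R
def cam(env,n,st=None):
    c=env.calibration(n)
    K=np.array([[c['fx'],0,c['cx']],[0,c['fy'],c['cy']],[0,0,1.]]);D=np.array([c['k1'],0,0,0,0.])
    if n=='wrist':
        q=st['orientation'];T=np.eye(4);T[:3,:3]=R.from_quat([q[1],q[2],q[3],q[0]]).as_matrix();T[:3,3]=st['tcp_pos']
        M=np.linalg.inv(T@c['hand_eye'])
        return K,D,M[:3,:3],M[:3,3]
    return K,D,cv2.Rodrigues(c['rvec'])[0],c['tvec']
def proj(C,P):
    K,D,r,t=C
    return cv2.projectPoints(np.atleast_2d(np.asarray(P,float)),cv2.Rodrigues(r)[0],t,K,D)[0][:,0]
def back(C,uv,z):
    K,D,r,t=C
    s=cv2.undistortPoints(np.asarray(uv,float).reshape(-1,1,2),K,D)[:,0]
    d=np.c_[s,np.ones(len(s))]@r; o=-r.T@t
    z=np.broadcast_to(z,len(s))
    return o+d*((z-o[2])/d[:,2])[:,None]
def crop(img,x0,y0,w,h,s,fn):
    cv2.imwrite(fn,cv2.resize(img[y0:y0+h,x0:x0+w],None,fx=s,fy=s,interpolation=cv2.INTER_CUBIC))
E
python3 - <<'E'
import cv2
from h import *
t=cv2.imread('pics/top0.png');s=cv2.imread('pics/scene0.png')
crop(t,195,165,100,100,6,'pics/t_door.png')
crop(t,355,170,120,85,6,'pics/t_stand.png')
crop(s,330,130,100,95,6,'pics/s_door.png')
crop(s,170,210,120,70,6,'pics/s_stand.png')
E
```

```text
(no output)
```

View pics/t_door.png

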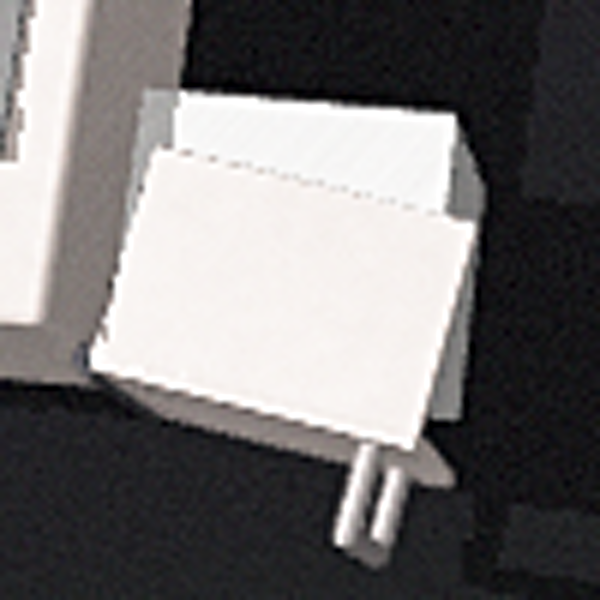

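View pics/t_stand.png

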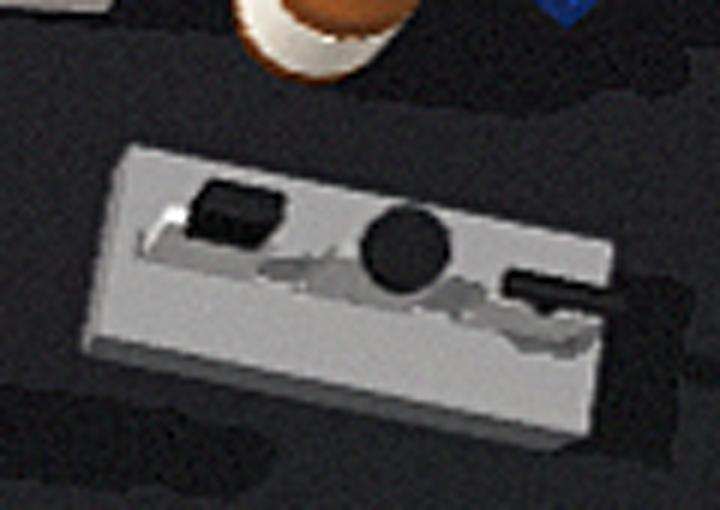

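View pics/s_door.png

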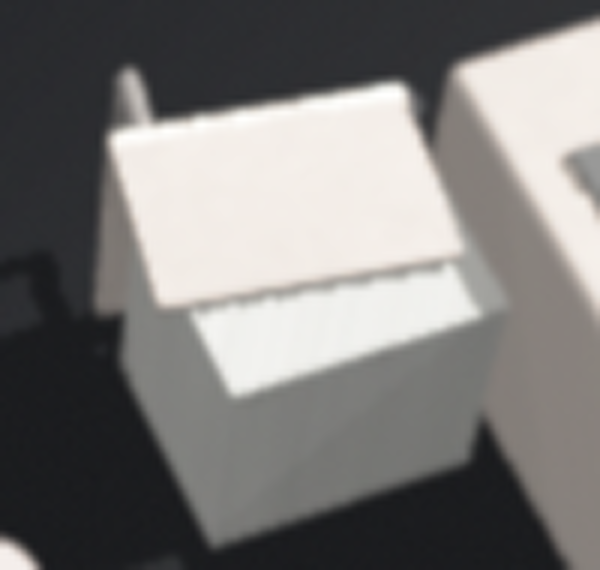

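View pics/s_stand.png

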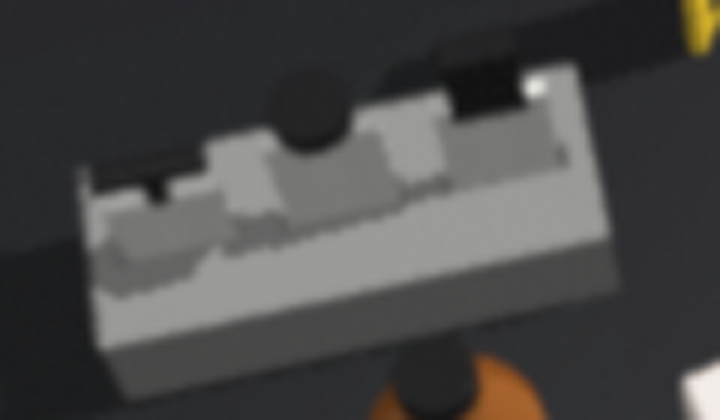

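```bash
python3 - <<'E'
from workcell import env
from h import *
T=cam(env,'top');S=cam(env,'scene')
print('cams',-T[2].T@T[3],-S[2].T@S[3])
def tt(l,o): return np.array(l)/6+np.array(o)-.4
fl=tt([(160,150),(475,222),(415,448),(92,370)],(195,165)); print('flap T',back(T,fl,.13).round(4))
fs=tt([(162,306),(465,252),(403,85),(110,133)],(330,130)); print('flap S',back(S,np.array(fs)[[1,0,3,2]],.13).round(4))
print('bay T',back(T,tt([(145,90),(455,113)],(195,165)),.12).round(4))
print('bay S',back(S,tt([(505,305),(235,397)],(330,130)),.12).round(4))
print('handle T',back(T,tt([(355,540),(385,555)],(195,165)),[.12,.12]).round(4))
print('handle S',back(S,tt([(128,70)],(330,130)),.12).round(4))
st=tt([(130,147),(613,243),(583,437),(85,350)],(355,170));A=back(T,st,.05);print('stand T',A.round(4),A.mean(0),[np.linalg.norm(A[i]-A[i-1]).round(4) for i in range(4)])
ss=tt([(573,65),(607,237),(100,347),(80,172)],(170,210));B=back(S,ss,.05);print('stand S',B.round(4),B.mean(0))
print('grip T',back(T,tt([(237,206)],(355,170)),.148).round(4))
E
```

```text
cams [ 0.38684899 -0.05981591  1.02174633] [ 1.18192131 -0.25355483  1.11337887]
flap T [[0.6013 0.172  0.13  ]
 [0.5859 0.0507 0.13  ]
 [0.4995 0.062  0.13  ]
 [0.5159 0.1842 0.13  ]]
flap S [[0.6033 0.1713 0.13  ]
 [0.5861 0.0482 0.13  ]
 [0.4994 0.0603 0.13  ]
 [0.518  0.1831 0.13  ]]
bay T [[0.6266 0.1839 0.12  ]
 [0.6296 0.0648 0.12  ]]
bay S [[0.6263 0.1795 0.12  ]
 [0.6296 0.062  0.12  ]]
handle T [[0.4648 0.0809 0.12  ]
 [0.4605 0.0693 0.12  ]]
handle S [[0.4642 0.0827 0.12  ]]
stand T [[ 0.6481 -0.1867  0.05  ]
 [ 0.6282 -0.3851  0.05  ]
 [ 0.5476 -0.3752  0.05  ]
 [ 0.5625 -0.1745  0.05  ]] [ 0.59662456 -0.28038088  0.05      ] [np.float64(0.0864), np.float64(0.1994), np.float64(0.0812), np.float64(0.2012)]
stand S [[ 0.5699 -0.1814  0.05  ]
 [ 0.6491 -0.1909  0.05  ]
 [ 0.6274 -0.3883  0.05  ]
 [ 0.5497 -0.3804  0.05  ]] [ 0.59903769 -0.28525443  0.05      ]
grip T [[ 0.6036 -0.2144  0.148 ]]
```

Wanted paddle is in the stand's left pocket (crop 237,206), and both cameras agree to 3 mm or so on door, bay and stand. Next I work out the move to above the handle.

```bash
cat > g.py <<'E'
# usage: g.py x y z yawdeg : shift shares in tool axes (now), turn shares
import sys; from workcell import env; from h import *
s=env.get_state();q=s['orientation'];M=R.from_quat([q[1],q[2],q[3],q[0]]).as_matrix()
p=np.array([float(a) for a in sys.argv[1:4]]);y=np.radians(float(sys.argv[4]))
G=np.array([[np.cos(y),np.sin(y),0],[np.sin(y),-np.cos(y),0],[0,0,-1.]]).T
sh=M.T@(p-s['tcp_pos'])/.05; rv=np.degrees(R.from_matrix(M.T@G).as_rotvec())/8
print('t',round(s['clock'],2),'pos',s['tcp_pos'].round(4),'yaw',np.degrees(np.arctan2(M[1,0],M[0,0])).round(2),'tilt',np.degrees(np.arccos(-M[2,2])).round(2))
print('shift',sh.round(2),'turn',rv.round(2),'j',s['joint_pos'].round(2),'F',s['wrist_force'].round(1),'gap',s['finger_gap'].round(4))
E
python3 g.py .4655 .080 .2 82
```

```text
t 0.15 pos [0.2033 0.5374 0.2306] yaw 69.27 tilt 0.08Traceback (most recent call last):
  File "g.py", line 8, in <module>
    print('shift',sh.round(2),'turn',rv.round(2),'j',s['joint_pos'].round(2),'F',s['wrist_force'].round(1),'gap',s['finger_gap'].round(4))
                                                                                                                 ^^^^^^^^^^^^^^^^^^^^^
AttributeError: 'float' object has no attribute 'round'
```

```bash
sed -i "s/s\['finger_gap'\].round(4)/round(s['finger_gap'],4)/" g.py
python3 g.py .4655 .080 .21 82
```

```text
t 0.15 pos [0.2033 0.5374 0.2306] yaw 69.27 tilt 0.08
shift [-6.7   8.14  0.42] turn [-0.    0.01 -1.59] j [1.07 0.31 0.05 1.3  0.   1.43] F [-0.1 -0.1 -0.4] gap 0.0855
```

```bash
python3 -m inch '[[0,0,0,-0.3,0.36,0,0],[0,0,0,-0.6,0.72,0,0],[0,0,0,-0.6,0.72,0,0],[0,0,0,-0.6,0.72,0,0],[0,0,0,-0.6,0.72,0,0],[0,0,0,-0.6,0.72,0,0],[0,0,0,-0.6,0.72,0,0],[0,0,0,-0.6,0.72,0,0],[0,0,0,-0.6,0.72,0,0],[0,0,0,-0.6,0.72,0,0],[0,0,0,-0.3,0.36,0,0],[0,0,0,0,0,0,0]]' 40; python3 g.py .4655 .080 .21 82
```

```text
clock: 1.35
tcp_pos: [0.4354, 0.1273, 0.231]
orientation: [0.0, 0.824, 0.566, -0.0]
wrist_force: [-0.3, 1.0, -0.9]
finger_gap: 0.0852
t 1.35 pos [0.4354 0.1273 0.231 ] yaw 68.99 tilt 0.03
shift [-0.67  0.9   0.42] turn [ 0.    0.   -1.63] j [ 0.11  0.08 -0.25  1.24 -0.    0.47] F [-0.3  1.  -0.9] gap 0.0852
```

```bash
python3 -m inch '[[0,0,0,-0.34,0.45,0.2,0],[0,0,0,-0.34,0.45,0.2,0],[0,0,-0.82,0,0,0,0],[0,0,-0.82,0,0,0,0],[0,0,0,0,0,0,0],[0,0,0,0,0,0,0]]'; python3 g.py .4655 .080 .21 82
python3 - <<'E'
from workcell import env
from h import *
s=env.get_state();im=env.read_camera('wrist')[:,:,::-1]
C=cam(env,'wrist',s)
im=im.copy()
for z in (.12,.03):
    u=proj(C,[.4655,.08,z])[0]; print(u); cv2.circle(im,tuple(int(v) for v in u),3,(0,0,255),-1)
cv2.imwrite('pics/w1.png',im)
E
```

```text
clock: 1.95
tcp_pos: [0.4637, 0.0828, 0.2112]
orientation: [-0.0, 0.753, 0.658, -0.0]
wrist_force: [-0.2, 0.3, 0.2]
finger_gap: 0.0854
t 1.95 pos [0.4637 0.0828 0.2112] yaw 82.29 tilt 0.03
shift [-0.05  0.04  0.02] turn [-0.   -0.    0.04] j [ 0.01  0.12 -0.25  1.2   0.    0.14] F [-0.2  0.3  0.2] gap 0.0854
[316.19909635 206.17311875]
[316.81491453 176.19969518]
```

View pics/w1.png

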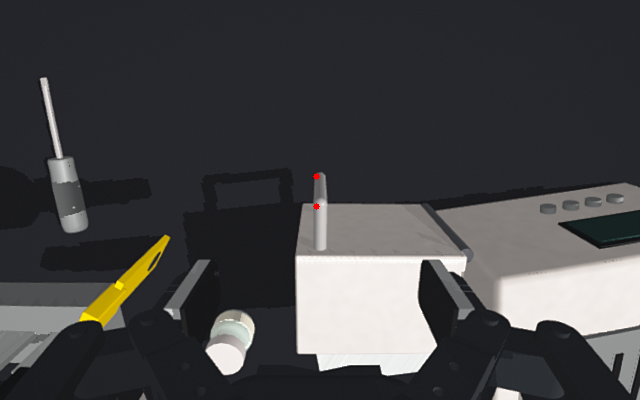

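The bar top shows at (321,203), 3 mm from the prediction and centred between the fingers. I'll descend and grip.

```bash
python3 -m inch '[[0,0,0.04,0,0.03,0.45,0],[0,0,0,0,0,0.5,0],[0,0,0,0,0,0.5,0],[0,0,0,0,0,0.5,0],[0,0,0,0,0,0.45,0],[0,0,0,0,0,0.25,0],[0,0,0,0,0,0,0.6],[0,0,0,0,0,0,0.9],[0,0,0,0,0,0,0.9],[0,0,0,0,0,0,0.9],[0,0,0,0,0,0,0.9],[0,0,0,0,0,0,0.9]]' 40; python3 g.py .4655 .080 .078 82
```

```text
clock: 3.2
tcp_pos: [0.4668, 0.083, 0.0796]
orientation: [-0.0, 0.754, 0.657, 0.002]
wrist_force: [1.2, 5.1, 0.5]
finger_gap: 0.0095
t 3.2 pos [0.4668 0.083  0.0796] yaw 82.1 tilt 0.22
shift [-0.06 -0.02  0.03] turn [ 0.02 -0.02  0.01] j [ 0.    0.22 -0.47  0.88  0.    0.14] F [1.2 5.1 0.5] gap 0.0095
```

```bash
python3 -m inch '[[0,0,0.5,0.06,-0.153,0,0.9],[0,0,0.5,0.06,-0.153,0,0.9],[0,0,0.5,0.06,-0.153,0,0.9],[0,0,0.5,0.06,-0.153,0,0.9],[0,0,0.5,0.06,-0.153,0,0.9],[0,0,0.5,0.06,-0.153,0,0.9],[0,0,0,0,0,0,0.9]]'; python3 g.py .4655 .080 .078 58
```

```text
clock: 3.9
tcp_pos: [0.4288, 0.114, 0.0796]
orientation: [0.0, 0.874, 0.485, 0.002]
wrist_force: [2.1, 3.2, 0.1]
finger_gap: 0.0094
t 3.9 pos [0.4288 0.114  0.0796] yaw 58.08 tilt 0.2
shift [-0.19  0.98  0.03] turn [ 0.01 -0.02  0.01] j [ 0.08  0.17 -0.54  0.86  0.    0.63] F [2.1 3.2 0.1] gap 0.0094
```

```bash
python3 -m inch '[[0,0,0.5,0.06,-0.153,0,0.9],[0,0,0.5,0.06,-0.153,0,0.9],[0,0,0.5,0.06,-0.153,0,0.9],[0,0,0.5,0.06,-0.153,0,0.9],[0,0,0.5,0.06,-0.153,0,0.9],[0,0,0.5,0.06,-0.153,0,0.9],[0,0,0.5,0.06,-0.153,0,0.9],[0,0,0.5,0.06,-0.153,0,0.9],[0,0,0,0,0,0,0.9]]'; python3 g.py .4655 .080 .078 26
python3 -m inch '[[0,0,0.5,0.06,-0.153,0,0.9],[0,0,0.5,0.06,-0.153,0,0.9],[0,0,0.5,0.06,-0.153,0,0.9],[0,0,0.5,0.06,-0.153,0,0.9],[0,0,0.5,0.06,-0.153,0,0.9],[0,0,0.5,0.06,-0.153,0,0.9],[0,0,0.5,0.06,-0.153,0,0.9],[0,0,0,0,0,0,0.9],[0,0,0,0,0,0,0.9]]'; python3 g.py .4655 .080 .078 -2
```

```text
clock: 4.8
tcp_pos: [0.4038, 0.1734, 0.0796]
orientation: [-0.0, 0.974, 0.226, 0.001]
wrist_force: [1.3, 0.9, 5.0]
finger_gap: 0.0092
t 4.8 pos [0.4038 0.1734 0.0796] yaw 26.15 tilt 0.13
shift [0.28 2.22 0.03] turn [ 0.   -0.02  0.02] j [ 0.22  0.16 -0.55  0.86  0.    1.34] F [1.3 0.9 5. ] gap 0.0092
clock: 5.7
tcp_pos: [0.4107, 0.2295, 0.0796]
orientation: [-0.0, 1.0, -0.015, 0.001]
wrist_force: [-0.5, 1.6, 6.2]
finger_gap: 0.0096
t 5.7 pos [0.4107 0.2295 0.0796] yaw -1.77 tilt 0.08
shift [1.19 2.95 0.03] turn [-0.01 -0.01  0.03] j [ 0.34  0.22 -0.47  0.88  0.    1.94] F [-0.5  1.6  6.2] gap 0.0096
```

Door has followed with low forces (turned about 84°). I'll release, lift straight up and check.

```bash
python3 -m inch '[[0,0,0,0,0,0,0.5],[0,0,0,0,0,0,0.3],[0,0,0,0,0,0,0],[0,0,0,0,0,0,0],[0,0,0,0,0,0,0],[0,0,0,0,0,-0.3,0],[0,0,0,0,0,-0.7,0],[0,0,0,0,0,-0.8,0],[0,0,0,0,0,-0.8,0],[0,0,0,0,0,-0.8,0],[0,0,0,0,0,-0.3,0]]' 
python3 g.py .605 -.216 .27 -5.7
python3 - <<'E'
from workcell import env
from h import *
im=env.read_camera('top')[:,:,::-1];cv2.imwrite('pics/top2.png',im)
crop(im,150,100,330,200,2.4,'pics/top2c.png')
E
```

```text
clock: 6.8
tcp_pos: [0.4115, 0.2298, 0.268]
orientation: [-0.001, 1.0, -0.017, 0.003]
wrist_force: [0.7, 0.2, -0.1]
finger_gap: 0.0851
t 6.8 pos [0.4115 0.2298 0.268 ] yaw -1.91 tilt 0.35
shift [ 4.17  8.78 -0.04] turn [-0.02 -0.04  0.47] j [ 0.34  0.1  -0.14  1.33  0.    1.94] F [ 0.7  0.2 -0.1] gap 0.0851
```

View pics/top2c.png

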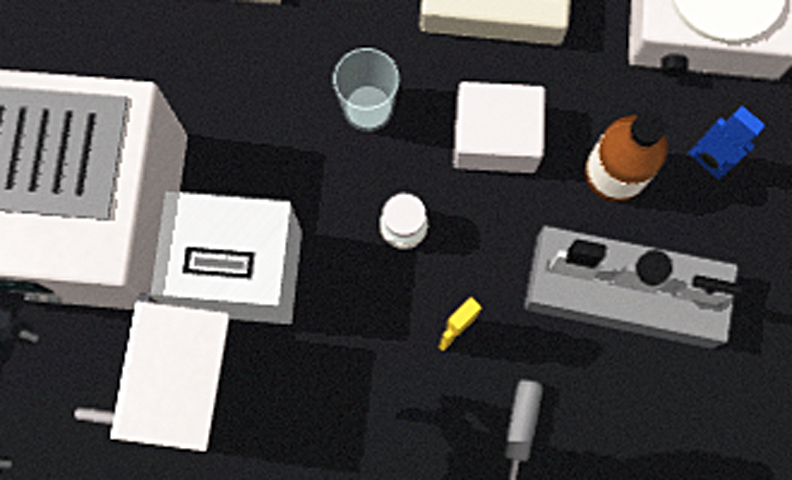

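The door stands about 90° open with the flap clear, and the slot shows at crop (219,263). On the way I'll measure the slot with the wrist camera.

```bash
python3 - <<'E'
from workcell import env
from h import *
T=cam(env,'top')
print(back(T,[[150+219/2.4-.3,100+263/2.4-.3]],.12))
E
python3 g.py .563 .122 .27 1.4
```

```text
[[0.5628838  0.12333767 0.12      ]]
t 6.85 pos [0.412  0.23   0.2688] yaw -1.91 tilt 0.44
shift [ 3.09  2.06 -0.01] turn [-0.02 -0.05 -0.41] j [ 0.34  0.1  -0.13  1.33  0.    1.94] F [ 1.9 -0.2  2.4] gap 0.0851
```

```bash
python3 -m inch '[[0,0,0,0.3,0.2,0,0],[0,0,0,0.6,0.4,0,0],[0,0,0,0.6,0.4,0,0],[0,0,0,0.6,0.4,0,0],[0,0,0,0.6,0.4,0,0],[0,0,0,0.4,0.26,0,0],[0,0,-0.4,0,0,0,0],[0,0,0,0,0,0,0],[0,0,0,0,0,0,0]]'; python3 g.py .563 .122 .27 1.4
python3 - <<'E'
from workcell import env
from h import *
s=env.get_state();im=env.read_camera('wrist')[:,:,::-1]
np.save('w2.npy',im)
cv2.imwrite('pics/w2.png',im)
crop(im,220,120,200,150,4,'pics/w2c.png')
import pickle;pickle.dump(s,open('w2.pkl','wb'))
E
```

```text
clock: 7.75
tcp_pos: [0.5609, 0.1212, 0.2629]
orientation: [-0.0, 1.0, 0.011, -0.001]
wrist_force: [0.1, -0.8, 0.3]
finger_gap: 0.0854
t 7.75 pos [0.5609 0.1212 0.2629] yaw 1.21 tilt 0.1
shift [ 0.04 -0.02 -0.14] turn [-0.    0.01 -0.02] j [0.07 0.31 0.11 1.38 0.   1.62] F [ 0.1 -0.8  0.3] gap 0.0854
```

View pics/w2.png

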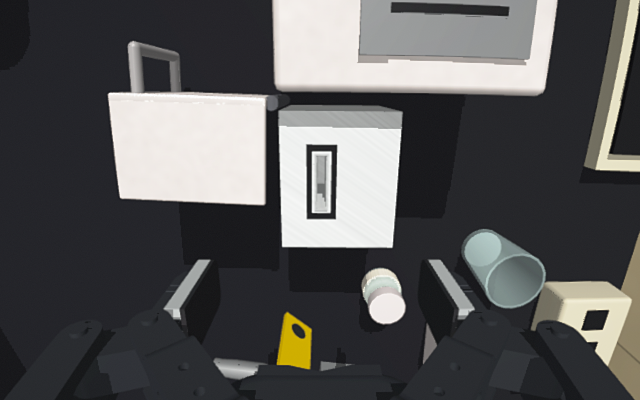

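View pics/w2c.png

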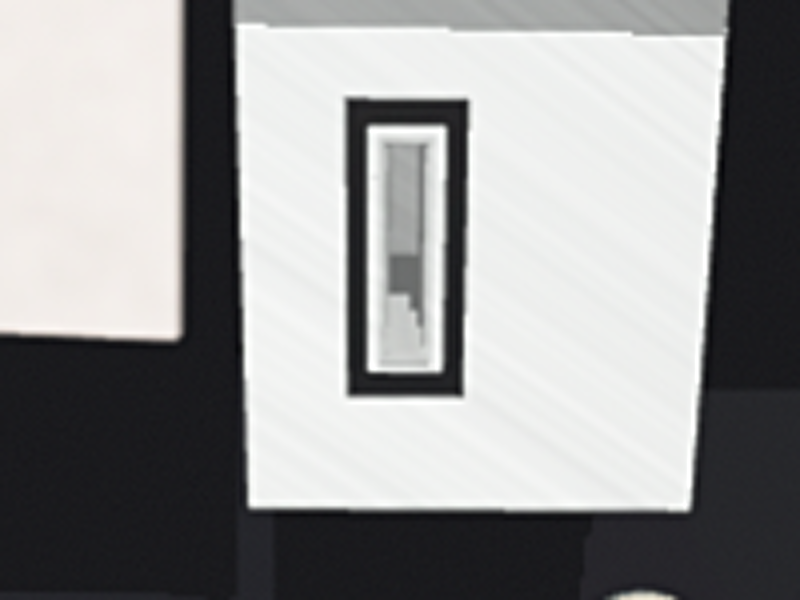

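The slot frame's outer corners are at crop (346,98), (469,98), (463,396), (348,396), and the interior is clear. Backprojecting at z=0.12.

```bash
python3 - <<'E'
from workcell import env
from h import *
import pickle
s=pickle.load(open('w2.pkl','rb'));C=cam(env,'wrist',s)
for q in ([(346,98),(469,98),(463,396),(348,396)],[(367,124),(447,124),(443,374),(367,374)],[(235,24),(726,34),(692,511),(250,508)]):
    P=back(C,np.array(q)/4+np.array([220,120])-.4,.12);m=P.mean(0)
    y=(P[0]+P[1]-P[2]-P[3]);x=P[1]+P[2]-P[0]-P[3]
    print(P.round(4).tolist(),m.round(4),np.linalg.norm(y)/2,np.linalg.norm(x)/2,'yaw',np.degrees(np.arctan2(-y[0],y[1])),np.degrees(np.arctan2(x[1],x[0])))
E
python3 g.py .604 -.216 .26 -5.7
```

```text
[[0.5491, 0.1544, 0.12], [0.5745, 0.1549, 0.12], [0.5755, 0.0895, 0.12], [0.5502, 0.089, 0.12]] [0.5623 0.122  0.12  ] 0.06545945279720587 0.025295106936735288 yaw 0.926907951557188 1.2232986965488495
[[0.5535, 0.1491, 0.12], [0.5701, 0.1495, 0.12], [0.5709, 0.0945, 0.12], [0.5543, 0.0942, 0.12]] [0.5622 0.1218 0.12  ] 0.05493042091190273 0.016583723502597614 yaw 0.8496161381469104 1.2231327560688166
[[0.5264, 0.169, 0.12], [0.6264, 0.1693, 0.12], [0.6284, 0.0628, 0.12], [0.5283, 0.0614, 0.12]] [0.5774 0.1156 0.12  ] 0.10709018857583961 0.10002112332457823 yaw 1.031822711629934 0.4487734824225147
t 7.8 pos [0.5609 0.1214 0.2632] yaw 1.24 tilt 0.06
shift [0.72 6.77 0.06] turn [-0.    0.01  0.87] j [0.07 0.31 0.11 1.38 0.   1.62] F [0.3 0.7 0.3] gap 0.0856
```

```bash
python3 -m inch '[[0,0,0,0.04,0.35,0,0],[0,0,0,0.08,0.7,0,0],[0,0,0,0.08,0.7,0,0],[0,0,0,0.08,0.7,0,0],[0,0,0,0.08,0.7,0,0],[0,0,0,0.08,0.7,0,0],[0,0,0,0.08,0.7,0,0],[0,0,0,0.08,0.7,0,0],[0,0,0,0.08,0.7,0,0],[0,0,0,0.08,0.7,0,0],[0,0,0.85,0.04,0.1,0,0],[0,0,0,0,0,0,0]]'; python3 -m inch '[[0,0,0,0,0,0,0],[0,0,0,0,0,0,0]]'; python3 g.py .604 -.216 .26 -5.7
python3 - <<'E'
from workcell import env
from h import *
s=env.get_state();im=env.read_camera('wrist')[:,:,::-1]
cv2.imwrite('pics/w3.png',im)
crop(im,220,60,200,150,4,'pics/w3c.png')
import pickle;pickle.dump(s,open('w3.pkl','wb'))
E
```

```text
clock: 9.0
tcp_pos: [0.6088, -0.2162, 0.2633]
orientation: [-0.0, 0.999, -0.049, -0.0]
wrist_force: [0.1, 0.2, -0.7]
finger_gap: 0.0854
clock: 9.2
tcp_pos: [0.6088, -0.2141, 0.2641]
orientation: [-0.0, 0.999, -0.047, 0.0]
wrist_force: [0.6, -0.1, 0.7]
finger_gap: 0.0855
t 9.2 pos [ 0.6088 -0.2141  0.2641] yaw -5.35 tilt 0.01
shift [-0.09  0.05  0.08] turn [-0.   -0.    0.04] j [-0.46  0.45  0.33  1.45  0.    1.2 ] F [ 0.6 -0.1  0.7] gap 0.0855
```

View pics/w3.png

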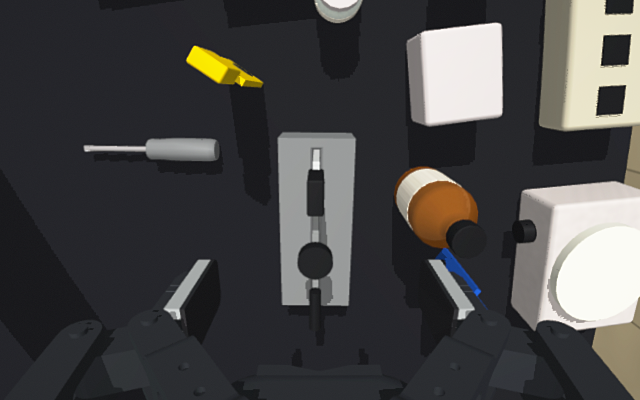

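View pics/w3c.png

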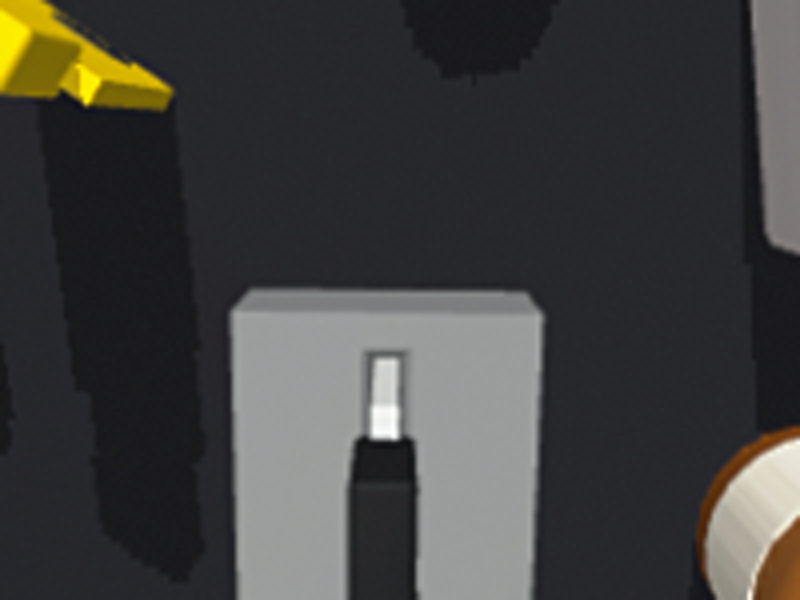

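The grip's top face spans pixels (307,181) to (324,215), with the blade aligned to the image column. Computing its centre.

```bash
python3 - <<'E'
from workcell import env
from h import *
import pickle
s=pickle.load(open('w3.pkl','rb'));C=cam(env,'wrist',s)
im=cv2.imread('pics/w3.png');crop(im,285,165,60,60,10,'pics/w3d.png')
P=back(C,[(307,180.5),(323.7,180.5),(324,214.5),(307,214.5)],.148);print(P.round(4),P.mean(0))
P=back(C,np.array([(231,313),(543,315)])/4+[220,60],.05);print(P.round(4)) 
P=back(C,[(281,304.5),(350,305)],.05);print(P.round(4)) 
E
```

```text
[[ 0.6004 -0.2038  0.148 ]
 [ 0.6132 -0.205   0.148 ]
 [ 0.6109 -0.2327  0.148 ]
 [ 0.5975 -0.2315  0.148 ]] [ 0.60549584 -0.21825107  0.148     ]
[[ 0.5692 -0.1812  0.05  ]
 [ 0.6489 -0.1892  0.05  ]]
[[ 0.5473 -0.3784  0.05  ]
 [ 0.6299 -0.3868  0.05  ]]
```

View pics/w3d.png

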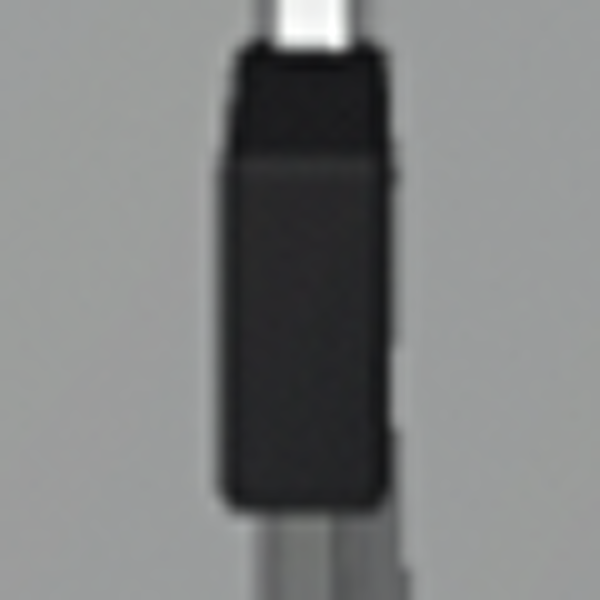

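```bash
python3 g.py .6055 -.219 .109 -5.8
```

```text
t 9.25 pos [ 0.6088 -0.2141  0.2641] yaw -5.37 tilt 0.01
shift [-0.06  0.1   3.1 ] turn [-0.   -0.    0.05] j [-0.46  0.45  0.33  1.45  0.    1.2 ] F [-0.5  0.   0.7] gap 0.0857
```

```bash
python3 -m inch '[[0,0,0.05,-0.06,0.1,0.3,0],[0,0,0,0,0,0.5,0],[0,0,0,0,0,0.5,0],[0,0,0,0,0,0.5,0],[0,0,0,0,0,0.5,0],[0,0,0,0,0,0.4,0],[0,0,0,0,0,0.4,0],[0,0,0,0,0,0,0],[0,0,0,0,0,0,0]]';python3 g.py .6055 -.219 .109 -5.8
```

```text
clock: 10.15
tcp_pos: [0.6054, -0.2193, 0.1091]
orientation: [-0.0, 0.999, -0.051, -0.0]
wrist_force: [1.0, -0.3, 0.3]
finger_gap: 0.0855
t 10.15 pos [ 0.6054 -0.2193  0.1091] yaw -5.85 tilt 0.03
shift [ 0.   -0.01  0.  ] turn [-0.    0.   -0.01] j [-0.47  0.5   0.03  1.1   0.    1.2 ] F [ 1.  -0.3  0.3] gap 0.0855
```

```bash
python3 -m inch '[[0,0,0,0,0,0,0.5],[0,0,0,0,0,0,0.7],[0,0,0,0,0,0,0.9],[0,0,0,0,0,0,0.9],[0,0,0,0,0,0,0.9],[0,0,0,0,0,0,0.9],[0,0,0,0,0,0,0.9]]' 60;python3 g.py .6055 -.219 .109 -5.8
```

```text
clock: 10.85
tcp_pos: [0.6057, -0.2203, 0.1093]
orientation: [0.0, 0.999, -0.052, 0.0]
wrist_force: [-1.4, 0.6, 3.3]
finger_gap: 0.0133
t 10.85 pos [ 0.6057 -0.2203  0.1093] yaw -5.93 tilt 0.05
shift [-0.01 -0.02  0.01] turn [ 0.   -0.01 -0.02] j [-0.47  0.5   0.03  1.1   0.    1.2 ] F [-1.4  0.6  3.3] gap 0.0133
```

```bash
python3 -m inch '[[0,0,0,0,0,-0.1,0.9],[0,0,0,0,0,-0.2,0.9],[0,0,0,0,0,-0.3,0.9],[0,0,0,0,0,-0.4,0.9],[0,0,0,0,0,-0.5,0.9],[0,0,0,0,0,-0.5,0.9],[0,0,0,0,0,-0.5,0.9],[0,0,0,0,0,-0.5,0.9],[0,0,0,0,0,-0.3,0.9],[0,0,0,0,0,-0.1,0.9],[0,0,0,0,0,0,0.9],[0,0,0,0,0,0,0.9]]' 60;python3 g.py .5623 .122 .28 1
python3 - <<'E'
from workcell import env
from h import *
cv2.imwrite('pics/w4.png',env.read_camera('wrist')[:,:,::-1])
E
```

```text
clock: 12.05
tcp_pos: [0.6051, -0.2199, 0.2778]
orientation: [-0.0, 0.999, -0.052, -0.001]
wrist_force: [-0.1, 0.4, -0.5]
finger_gap: 0.0133
t 12.05 pos [ 0.6051 -0.2199  0.2778] yaw -5.93 tilt 0.09
shift [-1.56 -6.71 -0.04] turn [-0.01  0.01 -0.87] j [-0.47  0.45  0.36  1.48  0.    1.2 ] F [-0.1  0.4 -0.5] gap 0.0133
```

View pics/w4.png

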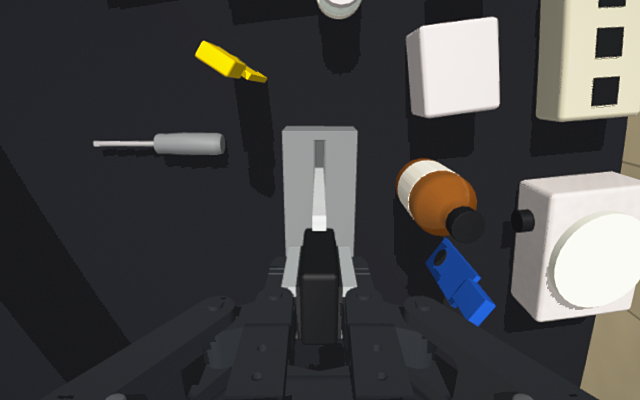

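Paddle is held upright with its tip hanging clear (edge near pixel (319,168)). Now moving over the slot.

```bash
python3 -m inch '[[0,0,0,-0.07,-0.3,0,0.9],[0,0,0,-0.14,-0.6,0,0.9],[0,0,0,-0.15,-0.65,0,0.9],[0,0,0,-0.15,-0.65,0,0.9],[0,0,0,-0.15,-0.65,0,0.9],[0,0,0,-0.15,-0.65,0,0.9],[0,0,0,-0.15,-0.65,0,0.9],[0,0,0,-0.15,-0.65,0,0.9],[0,0,0,-0.15,-0.65,0,0.9],[0,0,0,-0.14,-0.6,0,0.9],[0,0,0,-0.1,-0.4,0,0.9],[0,0,0,-0.06,-0.25,0,0.9]]' 60
python3 -m inch '[[0,0,-0.44,0,0,0,0.9],[0,0,-0.43,0,0,0,0.9],[0,0,0,0,0,0,0.9],[0,0,0,0,0,0,0.9]]'; python3 g.py .5623 .122 .28 1
```

```text
clock: 13.3
tcp_pos: [0.5611, 0.1236, 0.2783]
orientation: [-0.0, 0.999, -0.051, -0.001]
wrist_force: [0.6, -0.5, -1.1]
finger_gap: 0.0135
clock: 13.7
tcp_pos: [0.5622, 0.1211, 0.2785]
orientation: [-0.0, 1.0, 0.008, -0.0]
wrist_force: [-1.7, -1.0, -1.5]
finger_gap: 0.0131
t 13.7 pos [0.5622 0.1211 0.2785] yaw 0.93 tilt 0.04
shift [ 0.   -0.02 -0.03] turn [-0.    0.   -0.01] j [0.07 0.31 0.15 1.42 0.   1.63] F [-1.7 -1.  -1.5] gap 0.0131
```

```bash
cat > look.py <<'E'
import sys;from workcell import env
from h import *
n=sys.argv[1]
s=env.get_state();im=env.read_camera('wrist')[:,:,::-1].copy()
C=cam(env,'wrist',s);q=s['orientation'];M=R.from_quat([q[1],q[2],q[3],q[0]]).as_matrix()
L=.1005
pts=[(-.003,-.022,L),(.003,-.022,L),(.003,-.022,L-.1+.0),(-.003,-.022,L-.1)]
u=proj(C,np.array(pts)@M.T+s['tcp_pos']);print('blade edge pred',u.round(1).tolist())
import pickle;pickle.dump(s,open(n+'.pkl','wb'))
cv2.imwrite(f'pics/{n}.png',im);crop(im,270,90,100,120,5,f'pics/{n}c.png')
print('in crop',((u-[270,90])*5).round(0).tolist())
E
python3 look.py w5
```

```text
blade edge pred [[315.1, 168.9], [323.5, 168.9], [326.2, 218.4], [312.5, 218.4]]
in crop [[225.0, 394.0], [267.0, 394.0], [281.0, 642.0], [213.0, 642.0]]
```

View pics/w5c.png

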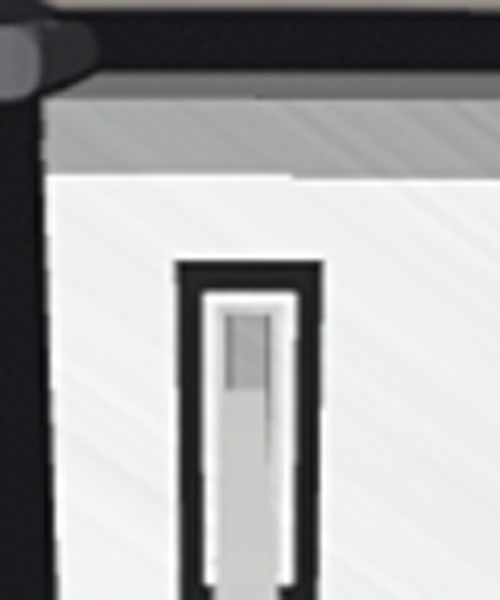

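View pics/w5.png

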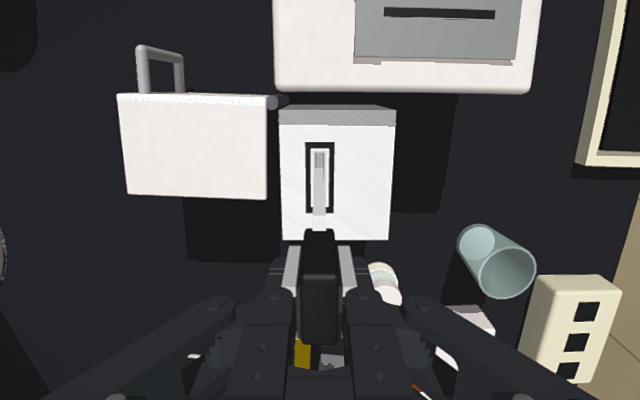

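```bash
python3 - <<'E'
from workcell import env
from h import *
import pickle
s=pickle.load(open('w5.pkl','rb'));C=cam(env,'wrist',s)
im=cv2.imread('pics/w5.png');crop(im,305,135,35,60,12,'pics/w5d.png')
o=[270,90]
print('slot frame far corners',back(C,np.array([(177,262),(322,262)])/5+o-np.array([.4,.4]),.12).round(4))
print('lip far corners',back(C,np.array([(203,291),(298,291)])/5+o-.4,.12).round(4))
for z in (.1765,.178): print('blade end',back(C,np.array([(224,388),(268,388)])/5+o-.4,z).round(4))
E
```

```text
slot frame far corners [[0.5492 0.1539 0.12  ]
 [0.5743 0.1543 0.12  ]]
lip far corners [[0.5537 0.1489 0.12  ]
 [0.5703 0.1492 0.12  ]]
blade end [[0.5582 0.144  0.1765]
 [0.5646 0.1441 0.1765]]
blade end [[0.5583 0.1443 0.178 ]
 [0.5645 0.1444 0.178 ]]
```

View pics/w5d.png

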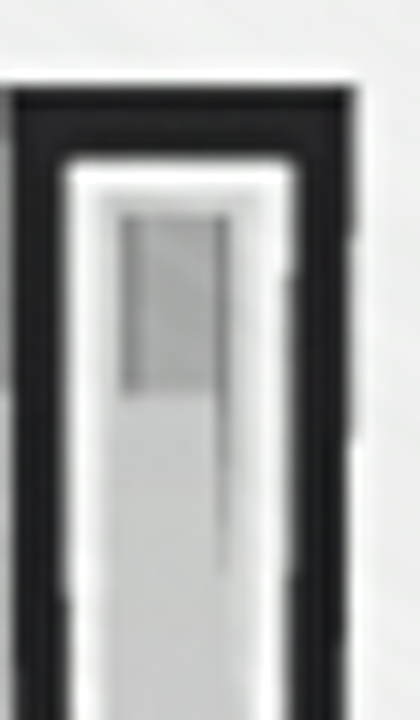

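Blade end sits over the slot to within about 1 mm (its edge near crop (160,400)). I'll descend to about 10 mm above the mouth and compare again.

```bash
python3 -m inch '[[0,0,0,0.01,0,0.2,0.9],[0,0,0,0,0,0.3,0.9],[0,0,0,0,0,0.3,0.9],[0,0,0,0,0,0.15,0.9],[0,0,0,0,0,0,0.9],[0,0,0,0,0,0,0.9]]';python3 g.py .5623 .122 .28 1; python3 look.py w6; python3 - <<'E'
from h import *
im=cv2.imread('pics/w6.png');crop(im,295,125,50,60,10,'pics/w6d.png')
E
```

```text
clock: 14.35
tcp_pos: [0.5631, 0.1211, 0.2314]
orientation: [-0.0, 1.0, 0.009, 0.0]
wrist_force: [-0.8, 0.5, -1.3]
finger_gap: 0.0131
t 14.35 pos [0.5631 0.1211 0.2314] yaw 1.01 tilt 0.01
shift [-0.01 -0.02 -0.97] turn [-0. -0.  0.] j [0.07 0.31 0.05 1.3  0.   1.63] F [-0.8  0.5 -1.3] gap 0.0131
blade edge pred [[315.1, 168.9], [323.5, 168.9], [326.2, 218.4], [312.5, 218.4]]
in crop [[225.0, 394.0], [267.0, 394.0], [281.0, 642.0], [213.0, 642.0]]
```

View pics/w6d.png

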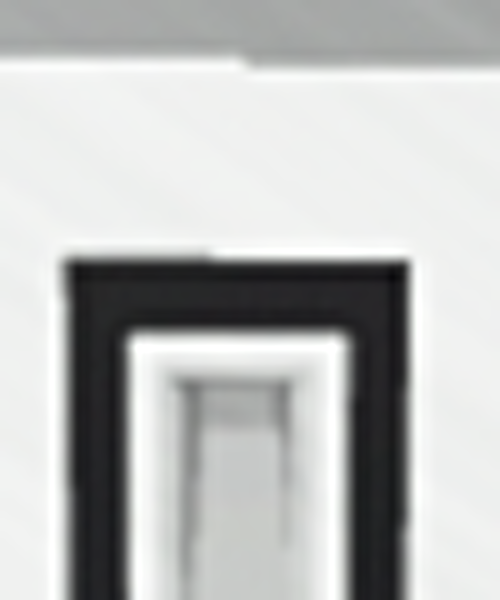

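Blade edges are at crop x 199–283 (centre 241), and the slot frame's centre is about 238–239, so they are within 0.3 mm. Inserting gently.

```bash
python3 -m inch '[[0,0,0,0,0,0.1,0.9],[0,0,0,0,0,0.1,0.9],[0,0,0,0,0,0.08,0.9],[0,0,0,0,0,0.05,0.9],[0,0,0,0,0,0.05,0.9],[0,0,0,0,0,0,0.9]]';python3 g.py .5623 .122 .1805 1
```

```text
clock: 15.0
tcp_pos: [0.5627, 0.1212, 0.2119]
orientation: [-0.0, 1.0, 0.009, -0.0]
wrist_force: [-0.3, 0.6, -1.4]
finger_gap: 0.013
t 15.0 pos [0.5627 0.1212 0.2119] yaw 1.03 tilt 0.04
shift [-0.01 -0.02  0.63] turn [-0.    0.01  0.  ] j [0.07 0.32 0.01 1.26 0.   1.63] F [-0.3  0.6 -1.4] gap 0.013
```

```bash
python3 -m inch '[[0,0,0,0,0,0.1,0.9],[0,0,0,0,0,0.1,0.9],[0,0,0,0,0,0.1,0.9],[0,0,0,0,0,0,0.9]]';python3 g.py .5623 .122 .1805 1;python3 -m inch '[[0,0,0,0,0,0.12,0.9],[0,0,0,0,0,0.12,0.9],[0,0,0,0,0,0.08,0.9],[0,0,0,0,0,0,0.9],[0,0,0,0,0,0,0.9],[0,0,0,0,0,0,0.9]]';python3 g.py .5623 .122 .1805 1
python3 look.py w7; python3 - <<'E'
from workcell import env
from h import *
im=env.read_camera('top')[:,:,::-1];crop(im,150,100,330,200,2.4,'pics/top7.png')
im=env.read_camera('scene')[:,:,::-1];crop(im,160,120,280,160,2.8,'pics/sc7.png')
E
```

```text
clock: 15.4
tcp_pos: [0.5624, 0.1211, 0.1962]
orientation: [0.0, 1.0, 0.009, -0.001]
wrist_force: [-0.3, 0.4, -1.7]
finger_gap: 0.0138
t 15.4 pos [0.5624 0.1211 0.1962] yaw 1.03 tilt 0.1
shift [-0.   -0.02  0.31] turn [0.   0.01 0.  ] j [ 0.07  0.33 -0.02  1.22  0.    1.63] F [-0.3  0.4 -1.7] gap 0.0138
clock: 16.0
tcp_pos: [0.5632, 0.1212, 0.1815]
orientation: [-0.0, 1.0, 0.009, 0.0]
wrist_force: [-0.1, 0.0, -1.5]
finger_gap: 0.0135
t 16.0 pos [0.5632 0.1212 0.1815] yaw 1.03 tilt 0.03
shift [-0.02 -0.02  0.02] turn [-0. -0.  0.] j [ 0.07  0.33 -0.05  1.19  0.    1.63] F [-0.1  0.  -1.5] gap 0.0135
blade edge pred [[315.1, 168.9], [323.5, 168.9], [326.2, 218.4], [312.5, 218.4]]
in crop [[225.0, 394.0], [267.0, 394.0], [281.0, 642.0], [213.0, 642.0]]
```

View pics/w7.png

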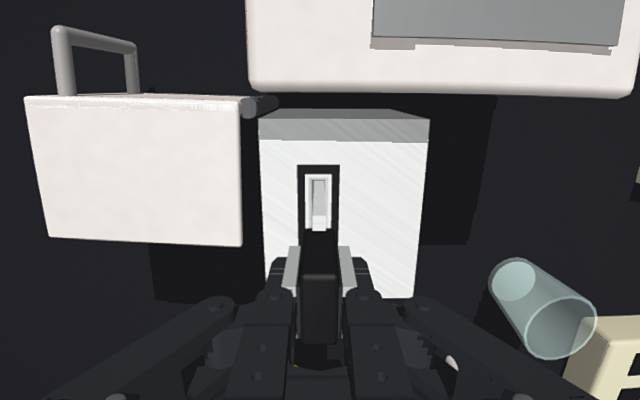

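View pics/sc7.png

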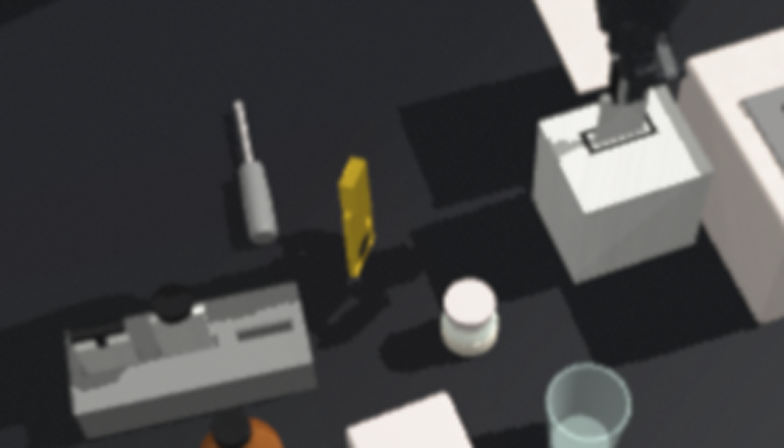

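View pics/top7.png

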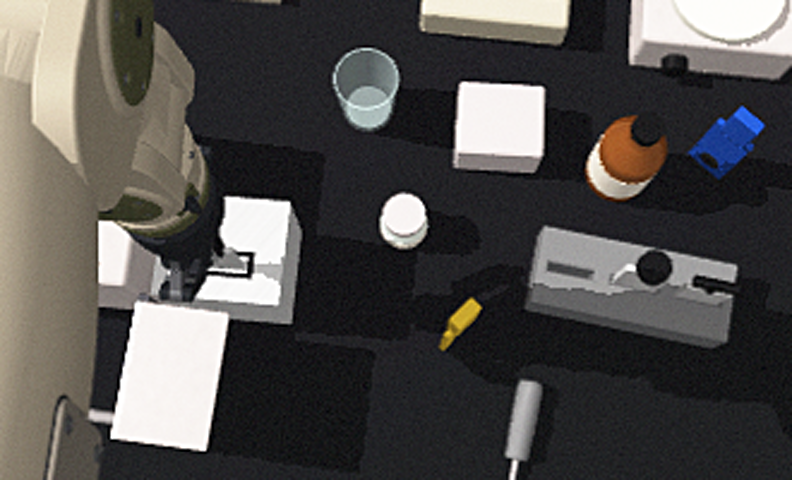

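The blade is in the slot with no contact force, the door is still open and everything else is where it was. TCP z of 0.181 puts the tip about 39 mm below the mouth, so I'm handing in.

```bash
python3 -m inch '[[0,0,0,0,0,0,0.9],[0,0,0,0,0,0,0.9],[0,0,0,0,0,0,0.9]]';python3 -c "
from workcell import env
print(env.hand_in())"
```

```text
clock: 16.45
tcp_pos: [0.563, 0.1212, 0.1814]
orientation: [-0.0, 1.0, 0.009, 0.0]
wrist_force: [0.2, -0.2, -0.3]
finger_gap: 0.013
the job is handed in; nothing more can be done
None
```

The photometer's door is open, and the paddle with the plain rectangular grip is held in the slot. I handed the job in at 16.45 s; no verdict was reported.

- **Door:** I turned it to about 1.6 rad by its bar handle. It was still there in the last picture.
- **Paddle:** I took it from the stand's left pocket and lowered its blade into the slot.
- **Depth and position:** By the arm's position, its lower end is about 39 mm below the mouth and within about 1 mm of the slot's centre. I worked this out from the arm and the earlier camera fit, because the end cannot be seen inside the slot.
- **Grip and forces:** The tool was upright to within about 0.1°. The fingers are closed on the grip at 13 mm (60 N setting). The wrist force stayed under 2 N during insertion.
- **Surroundings:** The last pictures show the other two paddles, the jar, beaker, screwdriver, tip box, reagent and the blue and yellow look-alikes where they started.

No check failed. My position measurements from the different cameras differed by up to about 5 mm, mostly 3 mm or less. I used the wrist camera's close view for the final alignment.

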